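Wedge a block fast in the clamping board

ROBOT

A 7-joint arm with a two-finger parallel gripper is mounted at the origin on a cart in front of the work surface, level with it; the furniture and walls round the work are solid. World frame = base frame: x ahead of the robot, y to its left, z up, the work surface at z = 0. Lengths are in m, angles in degrees, forces in N, time in s.
With the tool pointing down it reaches from about 0.35 to 0.9 m from the base axis. Payload 7.2 kg.
Tool frame: the origin (TCP) lies at the very end of the fingers, on their centre line; the grasp point (between the pads) lies 19 mm behind it; x points along the fingers, z is the direction in which the jaws open and shut, and the axes are right-handed (so a half turn about x gives the same grasp; the last joint's range is limited). The gripper opens to 88 mm and grips with 3 to 60 N. Pads are 20 mm wide; open, the fingers measure 115 mm over their backs; the gripper's body (75 mm by 178 mm) begins 61 mm behind the grasp point.
Start: joints at [66.738, 23.554, -0.728, 91.456, 0.321, 64.991, -4.71], TCP at [0.207, -0.59, 0.223] pointing down, gripper open.
Joint ranges: [-169.25, 169.25], [-16.82, 113.86], [-84.01, 82.57], [7.8, 145.47], [-59.2, 239.2], [7.22, 106.19], [-163.78, 163.78]. Speed limits (degrees/s): [136.94, 136.94, 172.46, 172.46, 180, 180, 180].

INTERFACE

Orientations are given as [roll, pitch, yaw] about the fixed x, y, z axes, in that order (R = Rz(yaw) Ry(pitch) Rx(roll)).
In Python, from cell import env, optics gives the robot as it stands. The module is installed in compiled form; this text tells all that it offers.
- The arm moves only by the shell command python3 -m pendant 'ROWS' [OPENING] [FORCE]. ROWS is JSON, one flat list of numbers, 6 for each row, row after row: the shift along the tool's x, y, z scaled (see below), then the turn, a rotation vector about the tool's x, y, z scaled (see below). In form: [dx, dy, dz, ax, ay, az, dx, dy, dz, ax, ay, az, ...]. A call has 1 to 12 rows; each row is the pose to reach, as a shift and turn from the pose commanded when the call began, along the tool's axes at that moment; what a row does not reach only later rows make up. The controller multiplies each number of a shift by 0.5 m and each number of a turn by 90 degrees. A row lasts 1/10 s, in which the tool goes at most 50 mm and 8.59 degrees, less where a joint would pass 70% of its speed; a pose out of reach is approached as far as the arm can. A call with a number of a shift or a turn outside -1 to 1 is refused whole. A call with a gripper value outside its range is refused whole. OPENING is the gripper's target within -1 to 1 (fully open at 1, half-way at 0, shut at -1), set as the call begins (- or left out, the last holds). The fingers move at their own pace and stop on an object; FORCE is the grip in N (left out, the last holds). Time passes only in rows, so rows that repeat a pose let the fingers close. It gives the time, the measured TCP pose, the force and the opening at its end, in the units of the state.
- env.get_state(): the state, without advancing time (a new reading comes with each control period).
- optics.capture(name): name is "scene" or "top"; returns the picture (480x640x3 uint8, blue, green, red); there is no depth.
- optics.camera_info(name): a dict with "camera_matrix" (3x3 intrinsics, pixels), "k1" (the pictures are not rectified: a ray, as slopes to the right and down, at radius r is drawn at 1 + k1 r^2 times it, then the intrinsics apply), "rvec" (rotation vector, rad) and "tvec" (3), from world to camera coordinates, as OpenCV has them. Camera axes: x right, y down, z forward; pixel columns grow to the right and rows downward; lengths in m; the calibration is good to about 2 mm. A picture is of the moment at which its call begins. camera_info takes no time and is no camera call.
- env.close_job(): hands the job in, once; it reports no verdict.
The state is a dict: "t": time; "q": joint angles; "dq": joint speeds; "joint_torque": joint torques, N m; "ee_pos": TCP position; "tool_rot": TCP orientation; "wrist_force": force on the tool from outside, world axes, zero at the start; "moment": the same for the moment, N m; "finger_gap": opening from 0.0 (shut) to 1.0 (fully open).
Only numpy, scipy, OpenCV 4.12 (cv2) and the standard library are available. Lean on these libraries where they do the work, as an engineer would, in place of code of your own. Each camera call takes 0.05 s, during which the arm holds its last target. There are 200 camera calls.

TASK

Lay the short thick oak block flat on the wedge board, lengthwise in the bay between the sliding bar's pad and the end stop, and let go of it. Then push the thumb wedge by its thick end along the fence until it jams the bar and the block is held fast between pad and stop, and leave it jammed. A firm thumb push of about 20 N is enough and 40 N is too much: feel for the jam and do not ram the wedge, and leave the other loose things where they are.

Things in the scene. Friction and masses are not known exactly. Their poses are not given: they have to be found in the camera images.
- wedge_board: plywood clamping board fixed to the bench, 12 mm thick, 165 x 255 mm with an 80 mm wide tongue towards the robot. Origin: underside, on the bar's centre line. +x: the way the wedge is driven, roughly away from the robot; +y: the way the bar slides, to the left. x = 0 is the middle of the bay, the bare board between pad and end stop, open at both x ends so that fingers have room.
- bar: steel sliding bar, 24 mm high, between cheeks under a strap (30 mm above the board). Origin: underside, 0.5 mm above the board, on its centre line; axes as the board's. Slides along +y, 0 to 2 mm from the board's origin at the start, at most 30, friction 1.5 N, no spring back. Its ramped shoe, y = -66 mm - x/4 for x -75 to +22 mm, faces a straight fence bolted to the board on the -y side.
- pad (a point): middle of the foot of the bar's pad, the steel face 52 mm wide and 24 mm high that presses on the block's end, 10 mm ahead of the bar's origin. Springs behind it give up to 2 mm (5 N, then 4 N per mm) before the wedge is jammed solid.
- end_stop: wooden stop bolted across the board, 90 mm along x, 20 thick, 28 high, bolts on top to 35 mm. Origin: on the board's top, middle of the face that looks at the block; +y points away from the block. Its place along the board differs between starts: the bay from pad to stop is 88 to 96 mm long.
- thumb_wedge: loose waxed wedge on the tongue, nose between fence and shoe: 130 mm long, 26 high, 45 wide at the thick end, 12 at the nose, 0.1 kg. Origin: underside, middle of the thick end; +x to the nose; ramp 1:4 on +y. The thick end is an upright heel 14 mm high, cut back above. It slides along the board's +x and jams after 30 to 95 mm: the fence is set 6 mm nearer or farther each time, so feel for it.
- oak_block: the workpiece: plain hardwood packing block 42 x 84 x 30 mm (x, y, z), the shorter and thicker of the two loose wooden blocks, about 0.07 kg, lying flat on the bench. Origin: centre of the underside; +y along its length. It goes into the bay with its length along the board's y, either way round.
- pine_block: bystander: longer, thinner pine block 50 x 110 x 22 mm, too long for the bay. Origin: centre of the underside.
- spool_jute: bystander: spool of twine 48 mm across, 50 mm high, standing. Origin: centre of the underside.
- tape_measure: bystander: tape measure 38 x 80 x 61 mm. Origin: centre of the underside.
- pliers_red: bystander: pliers with red handles 57 x 170 x 14 mm, lying. Origin: centre of the underside.
- masking_tape: bystander: roll of tape 72 mm across, 22 mm high, lying. Origin: centre of the underside.
- button_press: obstacle, fixed: tall hand press between the two work areas, base 170 x 110 mm, origin 28 mm from the base's robot-side edge, body 0.22 m high; its lever leans from the top towards the robot to about 120 mm in front of the origin, knob about 0.34 m up. Pass it on the robot's side. A vice up to 100 mm high stands at the bench's front edge, to its right.
Not all that is in view belongs to the job. What is shaped like the thumb_wedge but blue is not meant.

How it is judged (in metres and radians):
On the way, in this order (a step that is already met when the one before it is completed fails the run):
1. the oak block lies flat in the bay, lengthwise between pad and stop, let go, with the wedge not yet jammed (x of oak_block in the frame of wedge_board between -0.015 and 0.015 m and y of oak_block in the frame of end_stop between -0.062 and -0.038 m and z of oak_block in the frame of wedge_board between 0.009 and 0.016 m and angle between oak_block's own z axis and vertical below 0.1 rad and angle between the y axis of oak_block and the y axis of wedge_board, either way round below 0.15 rad and contact force between the fingers and oak_block below 0.1 N and contact force between oak_block and end_stop below 3 N), for 0.2 s.
2. the wedge is jammed and the bar presses the block against the stop (contact force between thumb_wedge and bar above 6 N and contact force between oak_block and end_stop above 6 N), for 0.2 s.
At the end, for the whole second after the job is handed in: Wedge on bar, bar on block, block on stop each press over 6 N, robot clear; block flat on the board (0.1 rad, 4 mm), middle within 15 mm of the bar's centre line, length along its travel (0.1 rad), against the stop (4 mm); wedge flat; both at rest (all of step 2 and contact force between oak_block and bar above 6 N and x of oak_block in the frame of wedge_board between -0.015 and 0.015 m and y of oak_block in the frame of end_stop between -0.046 and -0.038 m and z of oak_block in the frame of wedge_board between 0.009 and 0.016 m and angle between each of oak_block, thumb_wedge's own z axis and vertical below 0.1 rad and angle between the y axis of oak_block and the y axis of wedge_board, either way round below 0.1 rad and z of thumb_wedge in the frame of wedge_board below 0.017 m and linear speed of each of thumb_wedge, oak_block below 0.01 m/s); the robot touches nothing.
It fails at once if the wedge is rammed: the fingers press on it with more than 40 N (contact force between the fingers and thumb_wedge above 40 N).
It fails at once if a bystander is moved by more than 30 mm (distance of any of pine_block, spool_jute, tape_measure, pliers_red, masking_tape from where it was at the start of the episode above 0.03 m).
It also fails if it takes over 61 s, if anything falls off the work surface, if the arm or the gripper's body presses on something with over 40 N, if the wrist force passes 120 N, or if a joint passes its speed limit or range.

## Working session

There is one attempt and no reset: what is moved stays moved. The work goes in short steps, Python scripts to look and compute and a shell command to move; the robot and the scene stay as the last step left them, time stands still between calls to the robot, and variables do not carry over. Pictures are saved under pics/ and viewed, about 8 in all and at most 12, crops included, and the job is handed in when it is done.

```bash
mkdir -p pics
cat > h.py <<'E'
import numpy as np, cv2
from cell import env, optics
from scipy.spatial.transform import Rotation as R
def cam(n):
    c=optics.camera_info(n); K=np.array(c["camera_matrix"],float); return K,float(c["k1"]),cv2.Rodrigues(np.array(c["rvec"],float))[0],np.array(c["tvec"],float).ravel()
def p2w(n,uv,z):
    K,k1,Rm,t=cam(n); d=np.array([k1,0,0,0,0.])
    s=np.array(uv,float).reshape(-1,1,2)
    x=cv2.undistortPointsIter(s,K,d,None,None,(3,100,1e-10)).reshape(-1,2)
    r=np.c_[x,np.ones(len(x))]@Rm; o=-Rm.T@t
    return o+r*((z-o[2])/r[:,2])[:,None]
def w2p(n,P):
    K,k1,Rm,t=cam(n)
    return cv2.projectPoints(np.array(P,float).reshape(-1,1,3),cv2.Rodrigues(Rm)[0],t,K,np.array([k1,0,0,0,0.]))[0].reshape(-1,2)
E
python3 - <<'E'
from h import *
for n in("top","scene"):
    cv2.imwrite(f"pics/{n}0.png",optics.capture(n)); K,k1,Rm,t=cam(n); print(n,K.tolist(),k1,-Rm.T@t,Rm[2])
print(env.get_state())
E
```

```text
top [[467.35273390821885, 0.0, 320.39870303634535], [0.0, 467.35273390821885, 240.6093709775894], [0.0, 0.0, 1.0]] 0.012107688704495759 [0.32304256 0.05416109 1.32265066] [ 0.11106343  0.00439075 -0.99380362]
scene [[442.4245737236198, 0.0, 321.81422824537725], [0.0, 442.4245737236198, 241.12397309218], [0.0, 0.0, 1.0]] -0.019580348559967074 [-0.04975874  0.69068669  0.90355986] [ 0.44877406 -0.52604574 -0.72241105]
{'t': 0.1, 'q': array([66.73715711, 23.59607756, -0.72950559, 91.49690837,  0.32188495,
       64.99262198, -4.70965467]), 'dq': array([ 0.14708496, -0.20689596,  0.0010481 , -0.13820512,  0.00305649,
       -0.02307155,  0.06031114]), 'joint_torque': array([ 4.13267422e-03, -5.89091206e+01,  6.44750632e-01, -2.91710079e+01,
       -5.37029549e-02,  1.45189790e-02,  1.00756922e-04]), 'ee_pos': array([ 0.20696052, -0.58926082,  0.22190284]), 'tool_rot': array([-175.62920691,   89.9164426 ,  113.72899765]), 'wrist_force': array([-0.63121858,  0.37481527,  0.21830445]), 'moment': array([-0.00992961, -0.02569122, -0.00529454]), 'finger_gap': 0.9983087674908787}
```

View pics/top0.png

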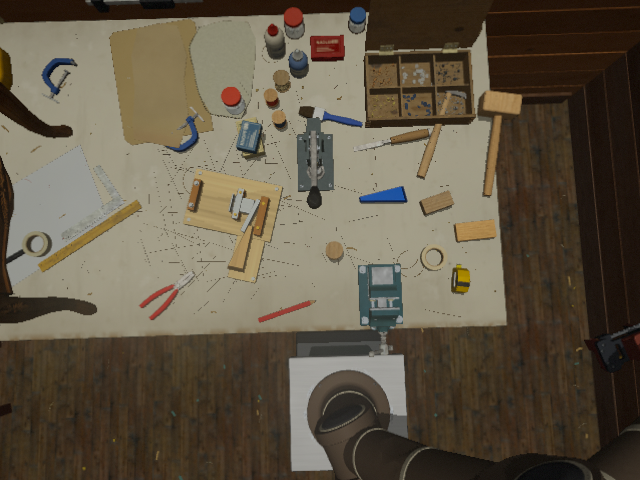

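View pics/scene0.png

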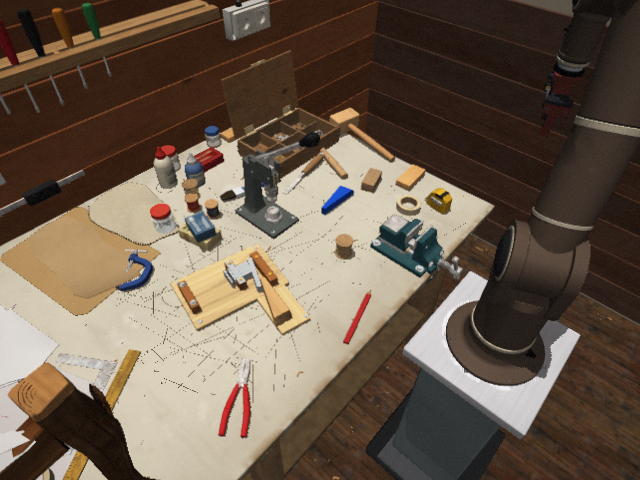

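The top picture shows the oak block at about (437,203), pine at (475,231), press at (315,160) and the board at about (235,215) with the wedge at (243,245). I'll enlarge both areas.

Run:
```python
from h import *
im=cv2.imread("pics/top0.png")
a=cv2.resize(im[160:290,175:295],None,fx=5,fy=4.6,interpolation=cv2.INTER_CUBIC) if 0 else cv2.resize(im[165:285,180:290],None,fx=5,fy=5,interpolation=cv2.INTER_CUBIC)
b=cv2.resize(im[185:245,415:500],None,fx=5,fy=5,interpolation=cv2.INTER_CUBIC)
cv2.imwrite("pics/a.png",a)
h=np.zeros((600,800,3),np.uint8);h[:,:550]=a;b=cv2.resize(b,(250,176));h[:176,550:]=b
cv2.imwrite("pics/ab.png",h)
```

```text
(no output)
```

View pics/ab.png

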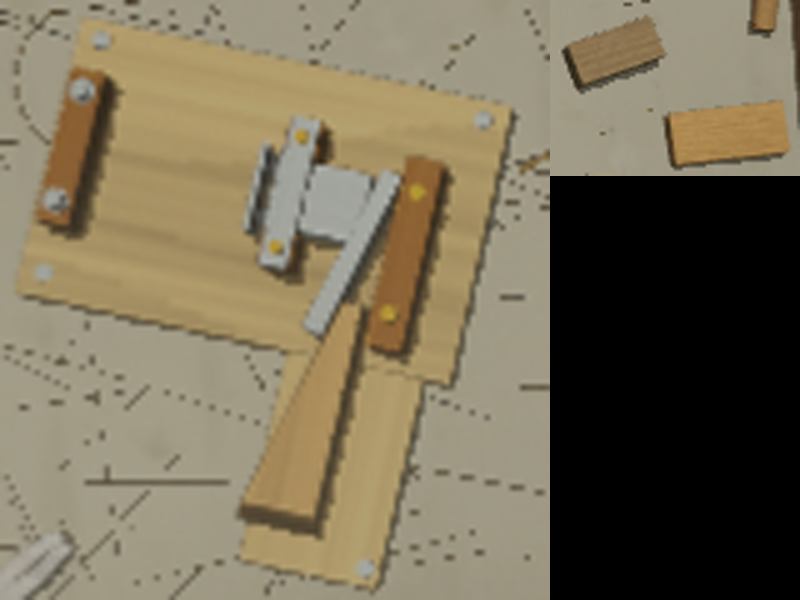

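The enlarged crops show: pad face from (262,147) to (244,232), stop face from (104,75) to (72,226), board corners (85,18), (512,108), (455,383), (18,293), and the wedge heel at (240,512)–(318,530). All are in 5x crop pixels.

Run:
```python
from h import *
from scipy.optimize import minimize
c=lambda *p:[(180+x/5,165+y/5) for x,y in p]
print("board",B:=p2w("top",c((85,18),(512,108),(455,383),(18,293)),.012).round(4).tolist())
B=np.array(B)
print("yaw edges",[np.degrees(np.arctan2(*(v[:2][::-1]))) for v in (B[0]-B[1],B[3]-B[2],B[0]-B[3],B[1]-B[2])])
print("pad",p2w("top",c((262,147),(244,232)),.0365).round(4).tolist())
print("stop",p2w("top",c((104,75),(72,226)),.040).round(4).tolist())
print("stopback",p2w("top",c((75,68),(38,218)),.040).round(4).tolist())
print("fence",p2w("top",c((405,158),(445,163),(410,352),(370,345)),.03).round(4).tolist())
print("wedge top",p2w("top",c((240,512),(318,530)),.026).round(4).tolist(),p2w("top",c((345,305),(365,308)),.038).round(4).tolist())
# silhouette fits of boxes
im=cv2.imread("pics/top0.png"); hsv=cv2.cvtColor(im,cv2.COLOR_BGR2HSV)
def fit(name,uv,L,W,H,yaw0):
    p0=p2w("top",[uv],H/2)[0]
    x0,y0=int(uv[0])-28,int(uv[1])-28; S=6
    crop=im[y0:y0+56,x0:x0+56]
    m=cv2.resize(cv2.cvtColor(crop,cv2.COLOR_BGR2HSV),None,fx=S,fy=S,interpolation=cv2.INTER_LINEAR)
    lab=cv2.resize(cv2.cvtColor(crop,cv2.COLOR_BGR2LAB),None,fx=S,fy=S).astype(float)
    bg=np.median(lab.reshape(-1,3),0); fg=lab[28*S-6:28*S+6,28*S-6:28*S+6].reshape(-1,3).mean(0)
    ch=(lab[...,1:]-bg[1:]) ; d=fg[1:]-bg[1:]; mk=(ch@d/(d@d)>.5).astype(np.uint8)
    n,l,st,_=cv2.connectedComponentsWithStats(mk); k=l[28*S,28*S]; mk=(l==k).astype(np.uint8)
    def cost(p):
        a=np.radians(p[2]); u=np.array([-np.sin(a),np.cos(a)]); v=np.array([np.cos(a),np.sin(a)])
        P=[[*(p[:2]+i*u*L/2+j*v*W/2),z] for i in(-1,1) for j in(-1,1) for z in(0,H)]
        q=((w2p("top",P)-[x0,y0]+.5)*S-.5); h=cv2.convexHull(q.astype(np.float32)); g=np.zeros_like(mk); cv2.fillPoly(g,[np.round(h*16).astype(int)],1,shift=4)
        return 1-(g&mk).sum()/(g|mk).sum()
    best=min((minimize(cost,[p0[0],p0[1],y],method="Nelder-Mead",options=dict(initial_simplex=[[p0[0],p0[1],y],[p0[0]+.01,p0[1],y],[p0[0],p0[1]+.01,y],[p0[0],p0[1],y+10]])) for y in (yaw0-10,yaw0,yaw0+10)),key=lambda r:r.fun)
    print(name,best.x.round(4),best.fun)
fit("oak",(437,203),.084,.042,.03,20)
fit("pine",(475,231),.110,.050,.022,5)
```

```text
board [[0.6889, 0.408, 0.012], [0.6283, 0.1638, 0.012], [0.4711, 0.1994, 0.012], [0.5303, 0.4464, 0.012]]
yaw edges [np.float64(76.06317074031246), np.float64(76.52181465884513), np.float64(-13.610450329179953), np.float64(-12.760148764953643)]
pad [[0.6048, 0.3023, 0.0365], [0.5569, 0.3129, 0.0365]]
stop [[0.648, 0.3899, 0.04], [0.5627, 0.408, 0.04]]
stopback [[0.6525, 0.4061, 0.04], [0.5678, 0.4269, 0.04]]
fence [[0.5974, 0.2231, 0.03], [0.5938, 0.2007, 0.03], [0.4873, 0.2222, 0.03], [0.4919, 0.2445, 0.03]]
wedge top [[0.4013, 0.3187, 0.026], [0.3899, 0.2755, 0.026]] [[0.5137, 0.2568, 0.038], [0.5117, 0.2458, 0.038]]
oak [ 0.5687 -0.2722 19.1217] 0.15711114720372477
pine [ 0.4866 -0.3783  5.7846] 0.10318976392142731
```

```bash
cat > go.py <<'E'
import sys; from h import *
# usage: go.py x y z yaw(of tool z axis, mod 180) ...  -> row relative to the current pose
s=env.get_state(); p=np.array(s["ee_pos"]); C=R.from_euler("xyz",s["tool_rot"],degrees=True)
M=C.as_matrix(); print("t",round(s["t"],2),"pos",p.round(4),"zyaw",np.degrees(np.arctan2(M[1,2],M[0,2])).round(2),"tilt",M[2,0].round(4),"F",s["wrist_force"].round(1),"gap",round(s["finger_gap"],3),"q",s["q"].round(0))
a=list(map(float,sys.argv[1:]))
for i in range(0,len(a),4):
    x,y,z,w=a[i:i+4]; best=None
    for ww in(w,w+180):
        r=np.radians(ww); zx=np.array([np.cos(r),np.sin(r),0]); xx=np.array([0,0,-1.]); T=np.c_[xx,np.cross(zx,xx),zx]
        rv=(C.inv()*R.from_matrix(T)).as_rotvec(degrees=True)
        if best is None or np.linalg.norm(rv)<np.linalg.norm(best): best=rv
    d=M.T@(np.array([x,y,z])-p); n=max(np.linalg.norm(d)/.05,np.linalg.norm(best)/8.59)
    print(np.r_[d/.5,best/90].round(4).tolist(),"rows",round(n,1))
E
python3 go.py 0.5687 -0.2722 0.12 19.1
python3 - <<'E'
from h import *
print("knob",p2w("top",[(314,200)],.34),"presshead",p2w("top",[(316,122)],.22))
print("press base",p2w("top",[(297,191),(333,191)],.01),"vice",p2w("top",[(360,265),(402,325)],.09))
print("tape",p2w("top",[(461,280)],.06),"mask",p2w("top",[(433,257)],.02),"spool",p2w("top",[(334,250)],.05))
# overlay
im=optics.capture("scene"); im=cv2.resize(im[150:340,150:440],None,fx=2.75,fy=2.75,interpolation=cv2.INTER_CUBIC)
def box(x,y,yaw,L,W,H,z0=0):
    a=np.radians(yaw);u=np.array([-np.sin(a),np.cos(a)]);v=np.array([np.cos(a),np.sin(a)])
    return [[x+i*u[0]*L/2+j*v[0]*W/2,y+i*u[1]*L/2+j*v[1]*W/2,z] for z in(z0,z0+H) for i,j in((-1,-1),(-1,1),(1,1),(1,-1))]
def draw(P,c):
    q=(w2p("scene",P)-[150,150]+.5)*2.75-.5
    for k in(0,4): cv2.polylines(im,[np.round(q[k:k+4]).astype(int)],True,c,1,cv2.LINE_AA)
draw(box(.5687,-.2722,19.1,.084,.042,.03),(0,255,0)); draw(box(.4866,-.3783,5.8,.11,.05,.022),(255,0,0))
draw(box(.5932,.3533,-13.3,.084,.042,.03,.012),(0,255,255))
cv2.imwrite("pics/ov.png",im)
E
```

```text
t 0.1 pos [ 0.207  -0.5893  0.2219] zyaw -70.64 tilt -1.0 F [-0.6  0.4  0.2] gap 0.998 q [67. 24. -1. 91.  0. 65. -5.]
[0.2042, 0.8928, -0.3582, -0.9971, -0.0008, -0.0007] rows 10.4
knob [[0.52054904 0.06947717 0.34      ]] presshead [[0.73785    0.06079043 0.22      ]]
press base [[0.6145921  0.12246735 0.01      ]
 [0.61124484 0.01955325 0.01      ]] vice [[ 0.39281555 -0.04276027  0.09      ]
 [ 0.2337454  -0.14534681  0.09      ]]
tape [[ 0.34587463 -0.31414703  0.06      ]] mask [[ 0.41274664 -0.25227994  0.02      ]] spool [[0.43827662 0.02342074 0.05      ]]
```

View pics/ov.png

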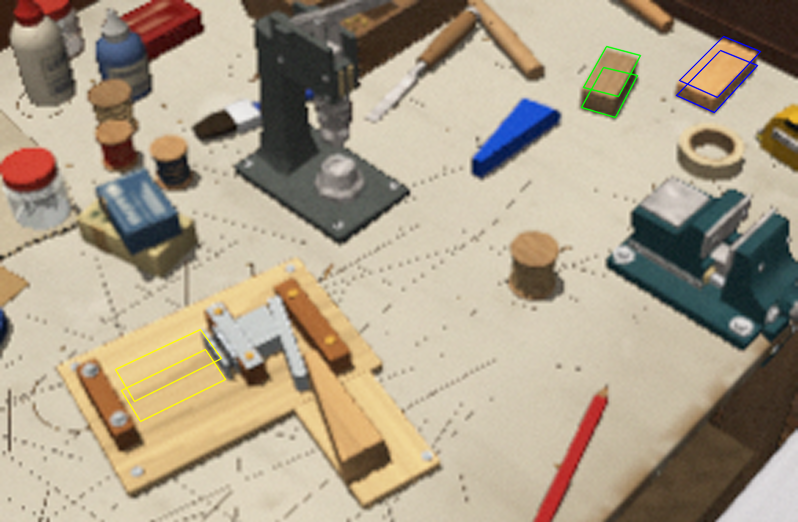

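The scene overlay puts the oak model (green, about (610,80)) within a few mm of the real block. The bay model (yellow) sits slightly closer to the pad than to the stop. Moving now.

```bash
python3 -m pendant '[0.2,0.893,-0.358,-0.997,0,0, 0.2,0.893,-0.358,-0.997,0,0, 0.2,0.893,-0.358,-0.997,0,0, 0.2,0.893,-0.358,-0.997,0,0, 0.2,0.893,-0.358,-0.997,0,0, 0.2,0.893,-0.358,-0.997,0,0, 0.2,0.893,-0.358,-0.997,0,0, 0.2,0.893,-0.358,-0.997,0,0, 0.2,0.893,-0.358,-0.997,0,0, 0.2,0.893,-0.358,-0.997,0,0, 0.2,0.893,-0.358,-0.997,0,0, 0.2,0.893,-0.358,-0.997,0,0]' 1 20; python3 go.py 0.5687 -0.2722 0.006 19.1
python3 - <<'E'
from h import *
im=optics.capture("scene"); im=im[90:240,300:450]; cv2.imwrite("pics/g1.png",cv2.resize(im,None,fx=4,fy=4,interpolation=cv2.INTER_CUBIC))
E
```

```text
t: 1.35
ee_pos: [0.5695, -0.2713, 0.1217]
tool_rot: [112.5, 89.9, 131.8]
wrist_force: [-0.2, 0.1, 0.2]
finger_gap: 0.998
t 1.35 pos [ 0.5695 -0.2713  0.1217] zyaw 19.28 tilt -1.0 F [-0.2  0.1  0.2] gap 0.998 q [ 39.  32. -26.  95.  16.  57.  27.]
[0.2314, -0.0016, -0.002, 0.002, -0.0004, -0.001] rows 2.3
```

View pics/g1.png

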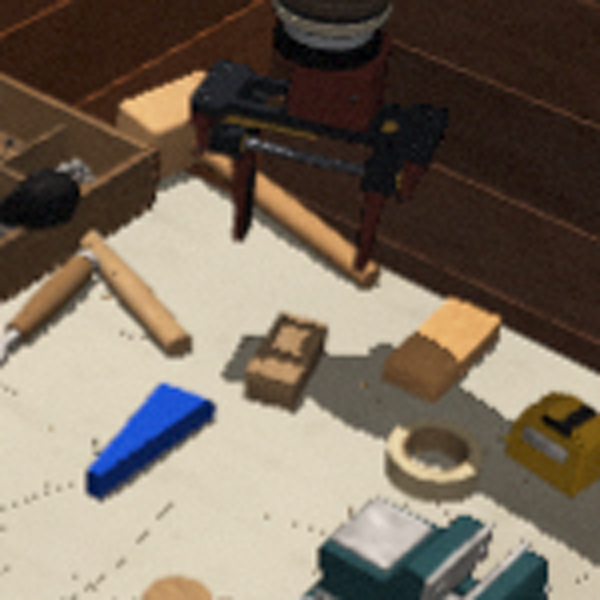

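The gripper is open above the oak block at (287,360), with both jaws straddling it and the descent clear. Descend and grip.

```bash
python3 -m pendant '[0.1,0,0,0,0,0, 0.17,0,0,0,0,0, 0.21,0,0,0,0,0, 0.23,0,0,0,0,0, 0.23,0,0,0,0,0]' 1 20; python3 -m pendant '[0,0,0,0,0,0, 0,0,0,0,0,0, 0,0,0,0,0,0, 0,0,0,0,0,0, 0,0,0,0,0,0, 0,0,0,0,0,0, 0,0,0,0,0,0, 0,0,0,0,0,0, 0,0,0,0,0,0, 0,0,0,0,0,0]' -1 20
```

```text
t: 1.9
ee_pos: [0.5678, -0.2737, 0.0067]
tool_rot: [155.3, 89.9, 174.2]
wrist_force: [-0.4, -0.4, 1.0]
finger_gap: 1.0
t: 2.9
ee_pos: [0.5693, -0.2728, 0.0079]
tool_rot: [-31.7, 90.0, -12.6]
wrist_force: [0.2, 0.6, 2.8]
finger_gap: 0.475
```

```bash
python3 go.py 0.569 -0.273 0.2 19.1 0.38 -0.10 0.2 5 0.38 0.17 0.2 -10
```

```text
t 2.9 pos [ 0.5693 -0.2728  0.0079] zyaw 19.08 tilt -1.0 F [0.2 0.6 2.8] gap 0.475 q [ 37.  40. -23.  99.  21.  45.  23.]
[-0.3842, -0.0002, -0.0006, -0.0002, 0.0003, 0.0002] rows 3.8
[-0.3844, 0.4503, -0.2447, 0.1565, 0.0003, 0.0001] rows 6.4
[-0.3845, 0.9607, -0.0681, 0.3232, 0.0003, 0.0001] rows 10.4
```

```bash
python3 -m pendant '[-0.05,0,0,0,0,0, -0.14,0,0,0,0,0, -0.23,0,0,0,0,0, -0.31,0,0,0,0,0, -0.384,0,0,0,0,0, -0.384,0.075,-0.04,0.03,0,0, -0.384,0.15,-0.08,0.05,0,0, -0.384,0.225,-0.12,0.08,0,0, -0.384,0.3,-0.16,0.1,0,0, -0.384,0.375,-0.2,0.13,0,0, -0.384,0.45,-0.245,0.157,0,0, -0.384,0.45,-0.245,0.157,0,0]'; python3 go.py 0.38 0.17 0.2 -10 0.58 0.34 0.2 -13.3
python3 - <<'E'
from h import *
cv2.imwrite("pics/g2.png",optics.capture("scene"))
E
```

```text
t: 4.1
ee_pos: [0.3753, -0.0976, 0.1991]
tool_rot: [-165.8, 89.8, -160.8]
wrist_force: [1.0, -1.2, -0.2]
finger_gap: 0.474
t 4.1 pos [ 0.3753 -0.0976  0.1991] zyaw 5.05 tilt -1.0 F [ 1.  -1.2 -0.2] gap 0.474 q [ 39.   4. -32. 122.   2.  55.  10.]
[-0.0025, 0.5323, 0.0564, 0.1672, -0.0022, 0.0009] rows 5.4
[-0.0043, 0.8358, 0.4848, 0.2039, -0.0022, 0.0009] rows 9.7
```

```bash
python3 -m pendant '[0,0.09,0.01,0.03,0,0, 0,0.18,0.02,0.06,0,0, 0,0.27,0.03,0.09,0,0, 0,0.36,0.04,0.12,0,0, 0,0.45,0.05,0.15,0,0, 0,0.532,0.056,0.167,0,0, 0,0.61,0.16,0.18,0,0, 0,0.68,0.27,0.19,0,0, 0,0.76,0.38,0.2,0,0, 0,0.836,0.485,0.204,0,0, 0,0.836,0.485,0.204,0,0, 0,0.836,0.485,0.204,0,0]'; python3 go.py 0.5937 0.355 0.1 -13.3
```

```text
t: 5.35
ee_pos: [0.5886, 0.3397, 0.1969]
tool_rot: [150.4, 89.9, 137.0]
wrist_force: [-1.0, 0.4, -1.0]
finger_gap: 0.481
t 5.35 pos [0.5886 0.3397 0.1969] zyaw -13.44 tilt -1.0 F [-1.   0.4 -1. ] gap 0.481 q [ -9.  36. -41.  83.  24.  70. -65.]
[0.1939, 0.032, 0.0031, -0.0016, -0.0012, -0.0007] rows 2.0
```

```bash
python3 -m pendant '[0.07,0.01,0,0,0,0, 0.14,0.02,0,0,0,0, 0.2,0.032,0.003,0,0,0, 0.24,0.032,0.003,0,0,0, 0.262,0.032,0.003,0,0,0, 0.262,0.032,0.003,0,0,0, 0.262,0.032,0.003,0,0,0]'; python3 go.py 0.5937 0.355 0.04 -13.3
python3 - <<'E'
from h import *
s=optics.capture("scene");t=optics.capture("top");cv2.imwrite("pics/s3.png",s);cv2.imwrite("pics/t3.png",t)
a=cv2.resize(s[240:340,165:265],(400,400),interpolation=cv2.INTER_CUBIC);b=cv2.resize(t[160:260,180:280],(400,400),interpolation=cv2.INTER_CUBIC)
cv2.imwrite("pics/st3.png",np.hstack([a,b]))
E
```

```text
t: 6.05
ee_pos: [0.5911, 0.3525, 0.0691]
tool_rot: [58.4, 90.0, 45.0]
wrist_force: [0.2, 1.2, -1.1]
finger_gap: 0.478
t 6.05 pos [0.5911 0.3525 0.0691] zyaw -13.43 tilt -1.0 F [ 0.2  1.2 -1.1] gap 0.478 q [-11.  43. -37.  88.  29.  59. -70.]
[0.0582, 0.0061, 0.0039, -0.0015, 0.0002, -0.0004] rows 0.6
```

View pics/st3.png

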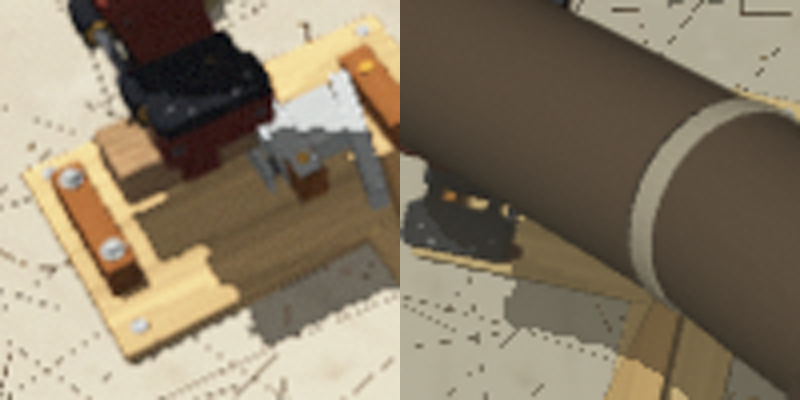

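The scene crop shows the block's left end with its bottom front corner at about (124,201), its back top corner at (97,135), and the stop face to its left. Next I'll compare these with the model.

Run:
```python
from h import *
f=lambda u,v:(165+(u+.5)/4-.5,240+(v+.5)/4-.5)
tcp=np.array([.5911,.3525]); a=np.radians(-13.4); ey=np.array([-np.sin(a),np.cos(a)]); ex=np.array([np.cos(a),np.sin(a)])
for uv,z in(((124,201),.061),((97,135),.091)):
    P=p2w("scene",[f(*uv)],z)[0]; d=P[:2]-tcp; print("block corner rel tcp x,y:",(d@ex).round(4),(d@ey).round(4))
# stop in scene: foot-ish corners of top face towards block (z=.04)
S=p2w("scene",[f(82,163),f(143,263)],.04); print("stop face top ends",S.round(4),"rel",[((p[:2]-tcp)@ex,(p[:2]-tcp)@ey) for p in S])
S=np.array([.6054,.399]);print("stop(top cam) rel",(S-tcp)@ex,(S-tcp)@ey)
S=np.array([.581,.3076]);print("pad(top cam) rel",(S-tcp)@ex,(S-tcp)@ey)
im=cv2.imread("pics/s3.png");print()
```

```text
block corner rel tcp x,y: -0.0155 0.0453
block corner rel tcp x,y: 0.0142 0.0433
stop face top ends [[0.6452 0.3925 0.04  ]
 [0.5571 0.4135 0.04  ]] rel [(np.float64(0.04335113170335218), np.float64(0.05140427424784524)), (np.float64(-0.047215831426506184), np.float64(0.051490871476677046))]
stop(top cam) rel 0.003134417545916135 0.048548073356703456
pad(top cam) rel 0.0005804444969727601 -0.04601829075689289
```

Both views put the block centred in the bay to within about 1 mm, so I'll lower it straight down.

```bash
python3 -m pendant '[0.025,0,0,0,0,0, 0.045,0,0,0,0,0, 0.06,0,0,0,0,0, 0.075,0,0,0,0,0, 0.085,0,0,0,0,0, 0.085,0,0,0,0,0, 0.085,0,0,0,0,0]'; python3 go.py 0.5911 0.3525 0.0195 -13.3
```

```text
t: 6.85
ee_pos: [0.5904, 0.3525, 0.0261]
tool_rot: [158.0, 90.0, 144.6]
wrist_force: [-0.5, 0.9, -0.7]
finger_gap: 0.479
t 6.85 pos [0.5904 0.3525 0.0261] zyaw -13.4 tilt -1.0 F [-0.5  0.9 -0.7] gap 0.479 q [-12.  46. -36.  89.  31.  55. -71.]
[0.0132, 0.0004, 0.0014, -0.0011, -0.0001, -0.0] rows 0.1
```

```bash
python3 -m pendant '[0.004,0,0,0,0,0, 0.008,0,0,0,0,0, 0.011,0,0,0,0,0, 0.011,0,0,0,0,0]'; python3 -m pendant '[0,0,0,0,0,0, 0,0,0,0,0,0, 0,0,0,0,0,0, 0,0,0,0,0,0, 0,0,0,0,0,0, 0,0,0,0,0,0]' 0.7; python3 -m pendant '[-0.05,0,0,0,0,0, -0.12,0,0,0,0,0, -0.2,0,0,0,0,0, -0.3,0,0,0,0,0, -0.3,0,0,0,0,0]'; python3 go.py 0.42 0.24 0.17 -13.3
```

```text
t: 7.25
ee_pos: [0.5903, 0.3522, 0.0204]
tool_rot: [-108.4, 90.0, -121.8]
wrist_force: [-0.7, 0.3, -1.3]
finger_gap: 0.474
t: 7.85
ee_pos: [0.5904, 0.3523, 0.0207]
tool_rot: [-4.4, 90.0, -17.8]
wrist_force: [-0.1, 0.6, 0.1]
finger_gap: 0.848
t: 8.35
ee_pos: [0.5928, 0.3552, 0.1786]
tool_rot: [48.9, 89.4, 35.5]
wrist_force: [0.3, 1.2, 0.2]
finger_gap: 0.849
t 8.35 pos [0.5928 0.3552 0.1786] zyaw -13.41 tilt -0.9999 F [0.3 1.2 0.2] gap 0.849 q [-10.  37. -40.  83.  25.  68. -67.]
[0.0125, -0.3045, -0.2828, -0.0012, 0.0047, -0.0054] rows 4.2
```

```bash
python3 go.py 0.36 0.305 0.14 76.6 0.36 0.305 0.017 76.6
```

```text
t 8.35 pos [0.5928 0.3552 0.1786] zyaw -13.41 tilt -0.9999 F [0.3 1.2 0.2] gap 0.849 q [-10.  37. -40.  83.  25.  68. -67.]
[0.0722, -0.2064, -0.4302, 0.9999, -0.0005, -0.0079] rows 10.5
[0.3182, -0.2084, -0.432, 0.9999, -0.0005, -0.0079] rows 10.5
```

```bash
python3 -m pendant '[0,-0.08,-0.07,-0.08,0,0, 0,-0.11,-0.2,-0.17,0,0, 0,-0.11,-0.3,-0.26,0,0, 0.02,-0.105,-0.38,-0.35,0,0, 0.04,-0.105,-0.43,-0.45,0,0, 0.07,-0.204,-0.43,-0.55,0,0, 0.07,-0.204,-0.43,-0.65,0,0, 0.07,-0.204,-0.43,-0.75,0,0, 0.07,-0.204,-0.43,-0.85,0,0, 0.07,-0.204,-0.43,-0.95,0,0, 0.07,-0.204,-0.43,-1,0,0, 0.07,-0.204,-0.43,-1,0,0]' -1 60; python3 go.py 0.36 0.305 0.017 76.6
python3 - <<'E'
from h import *
s=optics.capture("scene");t=optics.capture("top");cv2.imwrite("pics/s4.png",s);cv2.imwrite("pics/t4.png",t)
a=cv2.resize(s[230:350,160:320],(640,480),interpolation=cv2.INTER_CUBIC)
cv2.imwrite("pics/a4.png",a);cv2.imwrite("pics/b4.png",cv2.resize(t[165:285,180:290],None,fx=5,fy=5,interpolation=cv2.INTER_CUBIC))
E
```

```text
t: 9.55
ee_pos: [0.3575, 0.3029, 0.1353]
tool_rot: [82.2, 90.0, 158.8]
wrist_force: [0.2, -0.4, -1.0]
finger_gap: 0.004
t 9.55 pos [0.3575 0.3029 0.1353] zyaw 76.69 tilt -1.0 F [ 0.2 -0.4 -1. ] gap 0.004 q [  7.  30. -68. 115.  33.  58.  -1.]
[0.2366, -0.0041, 0.0053, 0.001, 0.0001, -0.0005] rows 2.4
```

View pics/a4.png

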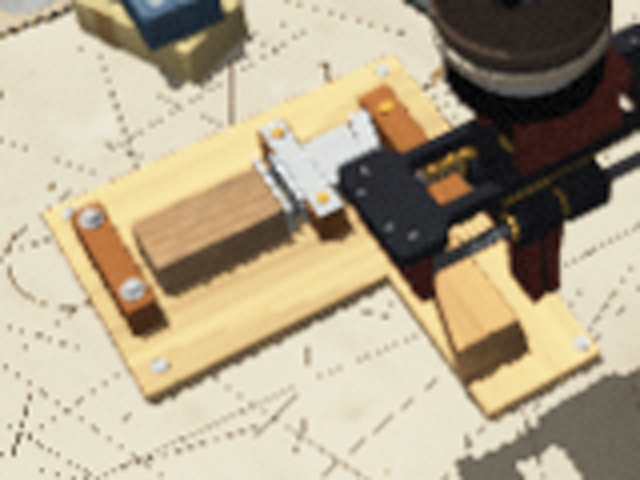

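The block (210,230) lies flat in the bay, aligned and released, with small gaps at both ends. The wedge is untouched, with its heel at (490,350). I'll lower the closed fingers behind the heel.

```bash
python3 -m pendant '[0.08,0,0,0,0,0, 0.15,0,0,0,0,0, 0.2,0,0,0,0,0, 0.225,0,0,0,0,0, 0.235,0,0.005,0,0,0, 0.235,0,0.005,0,0,0, 0.235,0,0.005,0,0,0]'; python3 -m pendant '[0,-0.01,0,0,0,0, 0,-0.02,0,0,0,0, 0,-0.03,0,0,0,0, 0,-0.036,0,0,0,0, 0,-0.042,0,0,0,0, 0,-0.048,0,0,0,0, 0,-0.054,0,0,0,0, 0,-0.06,0,0,0,0, 0,-0.066,0,0,0,0, 0,-0.066,0,0,0,0]'; python3 go.py
```

```text
t: 10.35
ee_pos: [0.3586, 0.3062, 0.0191]
tool_rot: [-35.6, 89.9, 41.0]
wrist_force: [0.5, 0.3, -0.7]
finger_gap: 0.005
t: 11.35
ee_pos: [0.3907, 0.2976, 0.0181]
tool_rot: [-107.9, 90.0, -31.3]
wrist_force: [-0.6, 0.3, -0.5]
finger_gap: 0.001
t 11.35 pos [0.3907 0.2976 0.0181] zyaw 76.57 tilt -1.0 F [-0.6  0.3 -0.5] gap 0.001 q [ -1.  40. -56. 117.  46.  48.  -8.]
```

```bash
python3 -m pendant '[0,-0.006,0,0,0,0, 0,-0.012,0,0,0,0, 0,-0.018,0,0,0,0, 0,-0.024,0,0,0,0, 0,-0.03,0,0,0,0, 0,-0.036,0,0,0,0, 0,-0.042,0,0,0,0]'; python3 -m pendant '[0,-0.003,0,0,0,0, 0,-0.006,0,0,0,0, 0,-0.009,0,0,0,0, 0,-0.012,0,0,0,0, 0,-0.015,0,0,0,0, 0,-0.018,0,0,0,0]'
```

```text
t: 12.05
ee_pos: [0.4106, 0.2928, 0.0181]
tool_rot: [130.7, 90.0, -152.7]
wrist_force: [-2.6, 0.1, 0.9]
finger_gap: 0.006
t: 12.65
ee_pos: [0.4196, 0.2907, 0.0181]
tool_rot: [-171.5, 90.0, -94.9]
wrist_force: [-2.3, -0.9, 1.1]
finger_gap: 0.007
```

```bash
python3 -m pendant '[0,-0.003,0,0,0,0, 0,-0.006,0,0,0,0, 0,-0.009,0,0,0,0, 0,-0.012,0,0,0,0]'
```

```text
t: 13.05
ee_pos: [0.4254, 0.2893, 0.0181]
tool_rot: [-167.3, 90.0, -90.7]
wrist_force: [-2.0, -0.1, -0.5]
finger_gap: 0.006
```

```bash
python3 -m pendant '[0,-0.003,0,0,0,0, 0,-0.006,0,0,0,0, 0,-0.009,0,0,0,0, 0,-0.012,0,0,0,0]'
```

```text
t: 13.45
ee_pos: [0.4316, 0.2881, 0.0182]
tool_rot: [-44.5, 90.0, 32.1]
wrist_force: [-0.8, -1.3, 0.0]
finger_gap: 0.008
```

```bash
python3 -m pendant '[0,-0.003,0,0,0,0, 0,-0.006,0,0,0,0, 0,-0.009,0,0,0,0, 0,-0.012,0,0,0,0]'
```

```text
t: 13.85
ee_pos: [0.4372, 0.2866, 0.0182]
tool_rot: [-59.3, 90.0, 17.3]
wrist_force: [-1.1, -0.0, 1.1]
finger_gap: 0.009
```

```bash
python3 -m pendant '[0,-0.003,0,0,0,0, 0,-0.006,0,0,0,0, 0,-0.009,0,0,0,0]'
```

```text
t: 14.15
ee_pos: [0.4412, 0.2856, 0.0181]
tool_rot: [129.7, 90.0, -153.7]
wrist_force: [-3.1, -0.1, 1.4]
finger_gap: 0.007
```

```bash
python3 -m pendant '[0,-0.003,0,0,0,0, 0,-0.006,0,0,0,0, 0,-0.009,0,0,0,0]'
```

```text
t: 14.45
ee_pos: [0.4438, 0.285, 0.0181]
tool_rot: [104.5, 89.8, -178.9]
wrist_force: [-8.7, 0.5, 5.1]
finger_gap: 0.005
```

```bash
python3 -m pendant '[0,-0.003,0,0,0,0, 0,-0.006,0,0,0,0, 0,-0.009,0,0,0,0]'
```

```text
t: 14.75
ee_pos: [0.4469, 0.2842, 0.0181]
tool_rot: [103.3, 89.8, 180.0]
wrist_force: [-12.8, 0.2, 8.1]
finger_gap: 0.006
```

The force is climbing, so I'll use small steps from here.

```bash
python3 -m pendant '[0,-0.001,0,0,0,0, 0,-0.002,0,0,0,0, 0,-0.003,0,0,0,0, 0,-0.003,0,0,0,0]'
```

```text
t: 15.15
ee_pos: [0.4478, 0.284, 0.0181]
tool_rot: [104.6, 89.7, -178.7]
wrist_force: [-14.0, 0.1, 8.5]
finger_gap: 0.009
```

```bash
python3 -m pendant '[0,-0.001,0,0,0,0, 0,-0.002,0,0,0,0, 0,-0.002,0,0,0,0]'
```

```text
t: 15.45
ee_pos: [0.4485, 0.2838, 0.0181]
tool_rot: [104.5, 89.7, -178.7]
wrist_force: [-13.6, -0.1, 7.6]
finger_gap: 0.001
```

```bash
python3 -m pendant '[0,-0.001,0,0,0,0, 0,-0.002,0,0,0,0, 0,-0.003,0,0,0,0, 0,-0.003,0,0,0,0]'
```

```text
t: 15.85
ee_pos: [0.4495, 0.2836, 0.018]
tool_rot: [104.1, 89.7, -179.1]
wrist_force: [-15.7, 0.3, 8.4]
finger_gap: 0.007
```

```bash
python3 -m pendant '[0,-0.001,0,0,0,0, 0,-0.002,0,0,0,0, 0,-0.003,0,0,0,0, 0,-0.003,0,0,0,0]'
```

```text
t: 16.25
ee_pos: [0.4506, 0.2833, 0.018]
tool_rot: [104.0, 89.6, -179.3]
wrist_force: [-17.0, 0.0, 8.7]
finger_gap: 0.002
```

```bash
python3 -m pendant '[0,-0.001,0,0,0,0, 0,-0.002,0,0,0,0, 0,-0.003,0,0,0,0, 0,-0.003,0,0,0,0]'
```

```text
t: 16.65
ee_pos: [0.4507, 0.2833, 0.018]
tool_rot: [104.1, 89.5, -179.1]
wrist_force: [-20.9, 0.3, 12.4]
finger_gap: 0.007
```

```bash
python3 -m pendant '[0,-0.001,0,0,0,0, 0,-0.002,0,0,0,0, 0,-0.002,0,0,0,0, 0,-0.002,0,0,0,0]'
```

```text
t: 17.05
ee_pos: [0.4509, 0.2833, 0.0179]
tool_rot: [103.2, 89.5, -179.9]
wrist_force: [-23.7, 0.8, 12.5]
finger_gap: 0.008
```

The wedge has stopped moving (0.2 mm for 1 mm commanded) at about 24 N, so it is jammed. Backing off, lifting, and checking.

```bash
python3 -m pendant '[0,0.008,0,0,0,0, 0,0.02,0,0,0,0, 0,0.05,0,0,0,0, 0,0.09,0,0,0,0, 0,0.09,0,0,0,0, -0.1,0.1,0,0,0,0, -0.2,0.1,0,0,0,0, -0.3,0.1,0,0,0,0, -0.36,0.1,0,0,0,0, -0.36,0.1,0,0,0,0]'
python3 - <<'E'
from h import *
s=optics.capture("scene");t=optics.capture("top");cv2.imwrite("pics/s5.png",s)
a=cv2.resize(s[240:350,160:310],(600,440),interpolation=cv2.INTER_CUBIC)
cv2.imwrite("pics/a5.png",a)
E
```

```text
t: 18.05
ee_pos: [0.4113, 0.2949, 0.2024]
tool_rot: [-50.3, 89.6, 26.2]
wrist_force: [-1.3, 0.6, -0.3]
finger_gap: 0.003
```

View pics/a5.png

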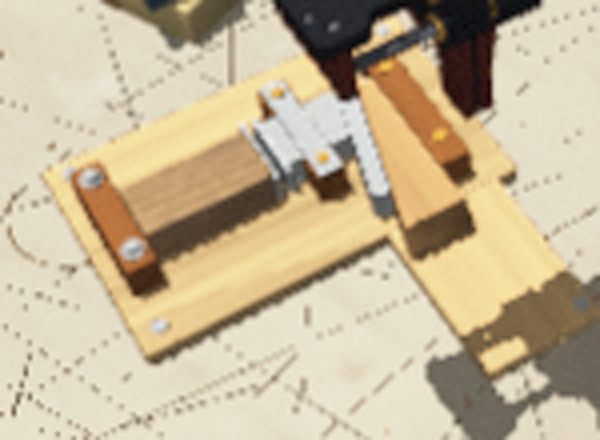

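The block (195,190) sits against the stop, with the pad on its other end at (270,160). The wedge is flat and tight between fence and shoe, with its heel at (440,230). The gripper is clear. Handing in.

```bash
python3 -m pendant '[0,0,0,0,0,0, 0,0,0,0,0,0, 0,0,0,0,0,0]'; python3 -c "
from cell import env
print(env.close_job())"
```

```text
t: 18.45
ee_pos: [0.4089, 0.293, 0.1972]
tool_rot: [125.4, 89.9, -157.9]
wrist_force: [0.3, -0.3, 0.7]
finger_gap: 0.006
the job is handed in; nothing more can be done
None
```

I laid the oak block in the bay and let go of it. I then pushed the wedge by its heel until it jammed, backed the arm off and handed the job in at about 18.5 s.

- **Push:** Sliding took about 1–3 N. The force then rose through the springs to about 17 N. At the end the wedge stopped dead, moving about 0.2 mm for the last 1 mm commanded, at about 24 N along the push (27 N in total including a vertical part). That was the highest wrist reading, against the 40 N limit.
- **Last check:** The final picture shows the block flat and tight between the pad and the stop, the wedge flat between the fence and the bar's shoe, and the gripper clear with the wrist force back near zero.
- **Not checked:** I could not measure the clamping forces on the block after backing off. I saw no contact with the bystanders on the way, but I did not re-measure their positions.
- **Disagreement:** The two cameras disagreed by about 3 mm on where the end stop was, so I used a value midway between them. The block went in with small gaps at both ends.

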